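# Clear the spring tester's deck and hold its spring at the mark

### The arm

A 6-joint arm with a two-finger parallel gripper is mounted at the origin on the work surface. World frame = base frame: x ahead of the robot, y to its left, z up, the work surface at z = 0. Lengths are in mm, angles in rad, forces in N, time in s.
With the tool pointing down it reaches from about 350 to 875 mm from the base axis. Payload 4.2 kg.
Tool frame: the origin (TCP) lies midway between the tips of the shut fingers; the grasp point (between the pads) lies 19 mm behind it; z points along the fingers, y is the line along which they close (so a half turn about z gives the same grasp; the last joint's range is limited). The gripper opens to 85 mm and grips with 20 to 120 N. Pads are 22 mm wide; open, the fingers measure 114 mm over their backs; the gripper's body (76 mm by 85 mm) begins 54 mm behind the grasp point. The pads swing forward as they close: fully open they stand 13 mm farther back than shut.
Start: joints at [1.507, 0.385, 0.008, 0, -1.194, -0.259], TCP at [198.232, 592.708, 231.312] pointing down, gripper open.
Joint ranges: [-3.14, 3.14], [-1.21, 2.06], [-1.07, 1.41], [-3.16, 2.05], [-2.99, -0.16], [-3.1, 3.1]. Speed limits (rad/s): [2.79, 2.79, 3.14, 3.14, 3.14, 3.14].

### API

Orientations are given as a unit quaternion [x, y, z, w].
In Python, from bench import * gives the robot as it stands.
- The arm moves only by the tool drive_tool, never from a script. Its argument "plan" is a list that holds one entry, the list of rows, each a list of 5 numbers: the closure, from -1 (fully open) to 1 (shut), then the shift along the world's x, y, z in mm, then the turn about the world's z in degrees. A call has 1 to 20 rows; each row shifts and turns the commanded pose from where the row before left it; what a row does not reach is not made up. A row lasts 1/12 s, in which the tool goes at most 41.7 mm and 7.16 degrees, less where a joint would pass 70% of its speed; a pose out of reach is approached as far as the arm can. A call is refused whole if a number of a shift passes 41.7 or a number of a turn 7.16, either way. A call with a gripper value outside its range is refused whole. The fingers move at their own pace and stop on an object; the grip force is fixed at half the most. Time passes only in rows, so rows that do not move let the fingers close. It gives the time, the measured TCP pose, the force, the opening and the grip force at its end, in the units of the state.
- read_state(): the state, without advancing time (a new reading comes with each control period).
- get_image(name): name is "scene" or "top"; returns (picture, depth): 384x512x3 uint8, red, green, blue; 384x512 float32, mm along the optical axis (not along the pixel's ray), 0 where there is no reading.
- camera_model(name): a dict with "fx", "fy", "cx", "cy" (pixels), "distortion" ([k1, k2, p1, p2, k3] as OpenCV has them; the pictures are not rectified), "R" (3x3) and "t" (3): a world point X has camera coordinates R X + t. Camera axes: x right, y down, z forward; pixel columns grow to the right and rows downward; lengths in mm; the calibration is good to about 2 mm. A picture is of the moment at which its call begins. camera_model takes no time and is no camera call.
- job_done(): hands the job in; it is judged then, once.
The state is a dict: "clock": time; "joints": joint angles; "joint_vel": joint speeds; "joint_efforts": joint torques, N m; "position": TCP position; "ee_rot": TCP orientation; "contact_force": force on the tool from outside, world axes, zero at the start; "wrist_torque": the same for the moment, N m; "gripper_width": finger opening in mm; "grasp_force": force on a finger pad.
Only numpy, scipy, OpenCV 4.12 (cv2) and the standard library are available. Lean on these libraries where they do the work, as an engineer would, in place of code of your own. Each camera call takes 0.05 s, during which the arm holds its last target. There are 200 camera calls.

### The job

Put the two broken orange test-bar stubs lying on the spring tester's deck into the grey waste bin. Then draw the tester's spring-loaded blue carriage out by its black handle until its yellow pointer stands over the red band of the marker, and keep it there for the reading: finish while still holding the carriage steady at the band, since it springs back if let go. Leave the vial rack, jar and dish where they stand.

Things in the scene. Friction and masses are not known exactly. Their poses are not given: they have to be found in the camera images.
- tester: spring tester, fixed to the bench: aluminium deck 400 (x) x 150 (y) x 20 mm high, with a white spring housing 110 mm wide (y) on its +x end (from x = +110 to +200 mm, top 90 mm above the bench). Origin: centre of the deck's underside, at bench height; the deck's top is 20 mm above it. The carriage is drawn out along the tester's -x, towards the robot.
- carriage: blue carriage on the deck: shoe 70 (x) x 100 (y) mm, top 39 mm above the bench, axes as the tester's. Origin: shoe's centre at deck height. At rest 45 mm to the +x side of the tester's origin, against a stop; slides up to 100 mm along the tester's -x, sweeping the deck where the stubs lie. A spring pulls it back: about 4 N at rest plus 120 N/m (9 to 14 N at the band).
- handle (a point): centre of the top of the carriage's black upright handle (with a yellow stripe): a block 24 mm thick along the tester's x, 40 mm wide along its y, standing 61 mm up from the shoe; its top is 100 mm above the bench. It can be pinched from above across its thickness. 68 mm free between it and the housing at rest.
- pointer (a point): outer tip (on the pointer's centre line) of the thin yellow pointer, 4 mm wide, that sticks out of the carriage's +y side, 86 mm from its middle line and just above the marker; it moves rigidly with the carriage.
- marker: marker fixed at the tester's +y edge: white block 40 (x) x 26 (y) x 19 mm with a red band across its middle, 12 mm wide along x. Origin: centre of the underside, so the band's middle lies at its x = 0; axes parallel to the tester's. Its place along the tester differs each time: 45 to 85 mm of carriage travel brings the pointer to the band's middle.
- stub_a: broken orange plastic test-bar stub lying on the deck: main part 34 (x) x 22 (y) x 16 mm high, with a narrower broken neck to +x (13 mm wide, reaching 29 mm from the origin). Origin: centre of the main part's underside. 21 to 42 g. The one farther from the carriage.
- stub_b: second stub, the same in shape and size, the one nearer the carriage.
- bin: grey open-topped waste bin, fixed, 160 x 160 x 70 mm high, walls 4 mm. Origin: centre of its underside. Stands on the left or the right of the tester.
- rack: bystander: white vial rack 140 (x) x 80 (y) mm with blue-capped vials, 107 mm high; origin: centre of its underside. Stands across the tester from the bin.
- jar: bystander: amber jar, 64 mm across, 100 mm high, beyond the work on the left; origin: centre of its underside.
- dish: bystander: white ceramic dish, 100 mm across, 35 mm high, beyond the work on the right; origin: centre of its underside.
Not all that is in view belongs to the job. Several things look just like the bin: the one meant starts farthest to the robot's right.

How it is judged (in metres and radians):
On the way, in this order (a step that is already met when the one before it is completed fails the run):
1. both stubs lie in the waste bin, let go (x of stub_a in the frame of bin between -0.078 and 0.078 m and y of stub_a in the frame of bin between -0.078 and 0.078 m and z of each of stub_a, stub_b in the frame of bin below 0.05 m and contact force between the fingers and stub_a below 0.2 N and linear speed of each of stub_a, stub_b below 0.05 m/s and x of stub_b in the frame of bin between -0.078 and 0.078 m and y of stub_b in the frame of bin between -0.078 and 0.078 m and contact force between the fingers and stub_b below 0.2 N), for 0.2 s.
2. the carriage is held with its pointer over the red band (x of pointer in the frame of marker between -0.006 and 0.006 m and contact force between the fingers and carriage above 3 N and linear speed of carriage below 0.02 m/s), for 0.3 s.
At the end, for the whole second after the job is handed in: Both stubs lie in the bin at rest, and the gripper still holds the carriage (more than 3 N of contact), standing still, with the middle of the pointer within the 12 mm red band (6 mm either side of its middle) (all of step 1 and all of step 2); the arm keeps its last pose, push and grip.
It fails at once if a bystander (rack, jar or dish) is moved more than 30 mm or tipped (distance of any of rack, jar, dish from where it was at the start of the episode above 0.03 m or angle between any of rack, jar, dish's own z axis and vertical above 0.4 rad).
It also fails if it takes over 64 s, if anything falls off the work surface, if the arm or the gripper's body presses on something with over 40 N, if the wrist force passes 120 N, or if a joint passes its speed limit or range.

## Working session

There is one attempt and no reset: what is moved stays moved. The work goes in short steps, Python scripts to look and compute and a tool call to move; the robot and the scene stay as the last step left them, time stands still between calls to the robot, and variables do not carry over. Pictures are saved under pics/ and viewed, at most 10 in all, crops included, and the job is handed in when it is done.

Besides the shell and the picture viewer there is one more tool, called after "Emit:" by a JSON object that holds its "method" and its "body". drive_tool: Moves the arm, as the interface text tells. Its arguments: {"type":"object","properties":{"plan":{"type":"array"}},"required":["plan"]}

```bash
mkdir -p pics; cat > h.py <<'E'
from bench import *
import numpy as np, cv2
def grab(n,f):
    p,d=get_image(n); cv2.imwrite(f'pics/{f}.png',p[:,:,::-1]); np.savez(f'pics/{f}.npz',p=p,d=d); return p,d
def ray(n,u,v):
    c=camera_model(n); K=np.array([[c['fx'],0,c['cx']],[0,c['fy'],c['cy']],[0,0,1.]])
    x=cv2.undistortPoints(np.array([[[u,v]]],float),K,np.array(c['distortion'],float)).ravel()
    R=np.array(c['R']);t=np.array(c['t'])
    return -R.T@t, R.T@np.array([x[0],x[1],1.])
def at_z(n,u,v,z):
    o,d=ray(n,u,v); return o+d*(z-o[2])/d[2]
def at_d(n,u,v,D):
    o,d=ray(n,u,v); return o+d*D
def tri(n1,p1,n2,p2):
    o1,d1=ray(n1,*p1);o2,d2=ray(n2,*p2)
    s=np.linalg.lstsq(np.c_[d1,-d2],o2-o1,rcond=None)[0]
    a,b=o1+s[0]*d1,o2+s[1]*d2
    return (a+b)/2,np.linalg.norm(a-b)
E
python3 - <<'E'
from h import *
np.set_printoptions(precision=2,suppress=True)
grab('scene','s0');grab('top','t0')
for n in('scene','top'):
    c=camera_model(n);print(n,c['fx'],-np.array(c['R']).T@np.array(c['t']),np.array(c['R']).tolist())
print(read_state())
a=[cv2.imread(f'pics/{f}.png') for f in('s0','t0')]
E
```

```text
scene 348.8266821934859 [ 938.19 -487.17  711.55] [[0.8696297882283296, 0.4937043897039276, -8.374379214437255e-05], [0.31714532690725894, -0.5587618855695862, -0.766292370349339], [-0.3783686998772998, 0.6663641127955444, -0.6424920202861423]]
top 403.9355813897361 [ 347.62  143.92 1204.77] [[-0.11890280371984908, -0.9929054528867298, 0.0009406887673800428], [-0.9721252699075345, 0.11622140625365364, -0.203629674496687], [0.2020756860059185, -0.025126606540104617, -0.9790475324359978]]
{'clock': 0.1, 'joints': array([ 1.51,  0.39,  0.01, -0.  , -1.19, -0.26]), 'joint_vel': array([ 0., -0.,  0.,  0.,  0., -0.]), 'joint_efforts': array([ -0.  , -39.33,  18.89,   4.2 ,  -0.  ,   0.  ]), 'position': array([198.1 , 592.24, 230.36]), 'ee_rot': array([ 0.99, -0.16, -0.  ,  0.  ]), 'contact_force': array([-0.89, -0.29,  0.19]), 'wrist_torque': array([-0.01,  0.  , -0.  ]), 'grasp_force': 0.0, 'gripper_width': 85.3821982525488}
```

View pics/s0.png

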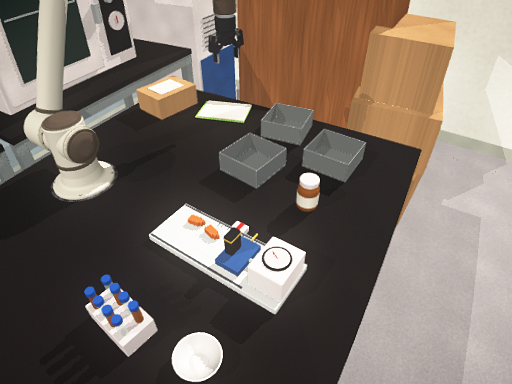

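View pics/t0.png

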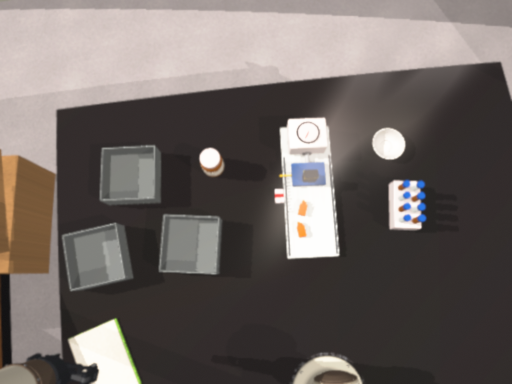

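The bin meant is the rightmost of the three, at top pixel (190,244) and scene pixel (252,160). The stubs are at top (302,209) and (301,230), and the handle is near (310,176).

```bash
python3 - <<'E'
from h import *
def crop(f,x0,y0,x1,y1,s):
    p=cv2.imread(f'pics/{f}.png')[y0:y1,x0:x1]
    p=cv2.resize(p,None,fx=s,fy=s,interpolation=cv2.INTER_CUBIC)
    for k in range(0,x1-x0,10):
        cv2.line(p,(k*s,0),(k*s,6),(0,255,0),1); cv2.putText(p,str(x0+k),(k*s,16),0,.32,(0,255,0),1)
    for k in range(0,y1-y0,10):
        cv2.line(p,(0,k*s),(6,k*s),(0,255,0),1); cv2.putText(p,str(y0+k),(8,k*s+4),0,.32,(0,255,0),1)
    cv2.imwrite(f'pics/{f}_c.png',p)
crop('t0',260,160,350,265,5)
crop('s0',148,200,278,290,6)
E
```

```text
(no output)
```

View pics/t0_c.png

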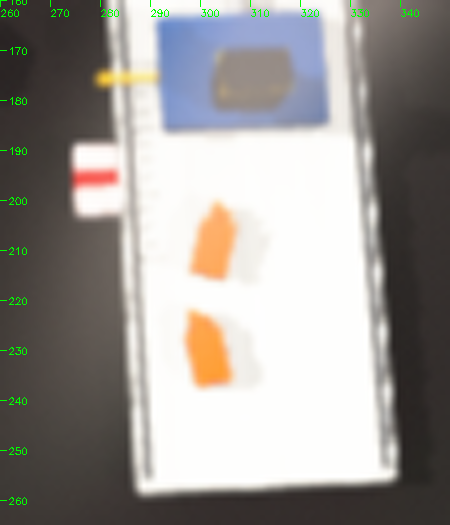

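View pics/s0_c.png

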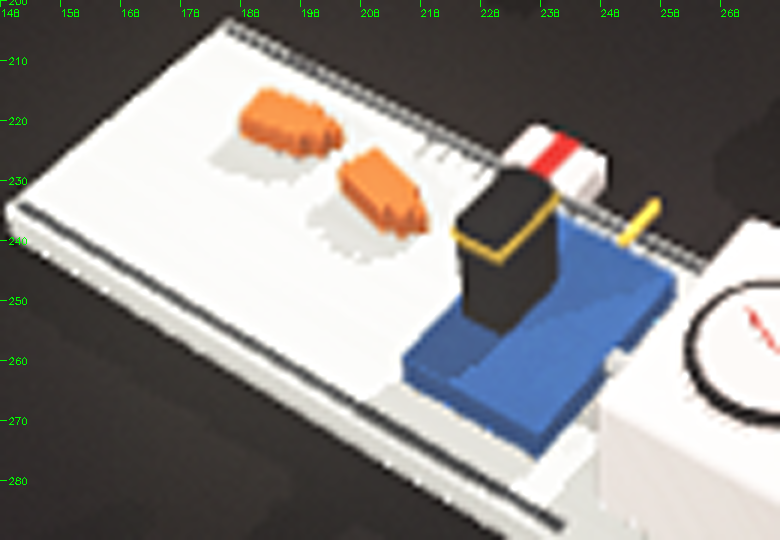

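```bash
cat >> h.py <<'E'
def cloud(n,f):
    z=np.load(f'pics/{f}.npz');p,d=z['p'],z['d'];c=camera_model(n)
    K=np.array([[c['fx'],0,c['cx']],[0,c['fy'],c['cy']],[0,0,1.]])
    v,u=np.mgrid[0:384,0:512];uv=np.stack([u,v],-1).reshape(-1,1,2).astype(float)
    x=cv2.undistortPoints(uv,K,np.array(c['distortion'],float)).reshape(-1,2)
    P=np.c_[x,np.ones(len(x))]*d.reshape(-1,1)
    W=(P-np.array(c['t']))@np.array(c['R'])
    return W.reshape(384,512,3),p,d>0
E
python3 - <<'E'
from h import *
np.set_printoptions(precision=1,suppress=True)
# triangulated features
for k,a,b in [('deckNL',(287.8,258.5),(186.5,203.5)),('deckNR',(339,255),(149.5,235)),('ptr tip',(277.5,175.5),(257.5,233.5)),
  ('band nearmid',(283.5,195.5),(238.7,227.5)),('band out',(274.5,196),(243,222.8)),('shoeNL',None,None),('shoeNR',(326,185),(216,260)),('a neck tip',(297.5,222),(204.5,222)),('b neck tip',(302,200.5),(217,235))]:
    if a: print(k,*tri('top',a,'scene',b))
for n,f in(('top','t0'),('scene','s0')):
    W,p,ok=cloud(n,f);h=cv2.cvtColor(p,cv2.COLOR_RGB2HSV);H,S,V=[h[...,i].astype(int) for i in range(3)]
    roi=ok&(W[...,0]>380)&(W[...,0]<800)&(W[...,1]>-60)&(W[...,1]<260)
    print(n)
    m=((H>6)&(H<19)&(S>110)&(V>150)&roi).astype(np.uint8)
    nn,l,st,ce=cv2.connectedComponentsWithStats(m)
    for i in range(1,nn):
        if st[i,4]>25:
            q=W[l==i];zt=np.percentile(q[:,2],90);t=q[q[:,2]>zt-5]
            print('orange',st[i,4],ce[i],zt,len(t),cv2.minAreaRect(t[:,:2].astype(np.float32)),cv2.minAreaRect(q[:,:2].astype(np.float32)))
    for nm,m in(('red',((H<5)|(H>174))&(S>130)&(V>120)),('yel',(H>20)&(H<33)&(S>120)&(V>130)),('blue',(H>100)&(H<125)&(S>100)&(V>80))):
        q=W[m&roi]; 
        if len(q): print(nm,len(q),np.median(q,0),np.percentile(q,[2,98],axis=0).ravel(), cv2.minAreaRect(q[:,:2].astype(np.float32)))
    m=roi&(W[...,2]>93)&(W[...,2]<106)&(V<110)&(W[...,0]<660); q=W[m]
    nn,l,st,ce=cv2.connectedComponentsWithStats(m.astype(np.uint8))
    for i in range(1,nn):
        if st[i,4]>15:
            q=W[l==i];print('handle?',ce[i],st[i,4],np.median(q,0),cv2.minAreaRect(q[:,:2].astype(np.float32)))
    m=ok&(W[...,2]>60)&(W[...,2]<78)&(W[...,1]>180)&(W[...,1]<480)&(W[...,0]<650)&(W[...,0]>250)
    nn,l,st,ce=cv2.connectedComponentsWithStats(m.astype(np.uint8))
    for i in range(1,nn):
        if st[i,4]>25:
            q=W[l==i];print('bin?',ce[i],st[i,4],np.median(q[:,2]),cv2.minAreaRect(q[:,:2].astype(np.float32)))
E
```

```text
deckNL [386.2  63.6  17.4] 5.2357163238939135
deckNR [377.8 -86.   18.5] 5.346439567588515
ptr tip [631.8  60.1  25.1] 1.60922905982716
band nearmid [572.8  52.7  22.8] 7.14047492825836
band out [573.4  78.   19.3] 2.785248006510658
shoeNR [587.4 -75.8  34. ] 7.989745029638421
a neck tip [486.1  21.   28.9] 1.6444791315582923
b neck tip [545.9  -2.   31.9] 2.5064116033265704
top
orange 77 [302.4 208.3] 40.03413449617746 64 ((524.27392578125, 0.953150749206543), (18.29766273498535, 39.994083404541016), 68.37342834472656) ((524.27392578125, 0.953150749206543), (18.29766273498535, 39.994083404541016), 68.37342834472656)
orange 91 [301.  229.9] 39.5077403433289 77 ((462.2392272949219, 14.670541763305664), (39.496185302734375, 19.723854064941406), 6.24835729598999) ((462.1206359863281, 14.66914176940918), (39.712284088134766, 19.737316131591797), 6.082705497741699)
red 15 [572.1  67.   23.6] [569.7  55.6   5.7 577.8  76.8  26.1] ((572.3275756835938, 66.97982788085938), (23.57300567626953, 6.850643157958984), 72.67717742919922)
yel 13 [633.7  48.5   6.7] [628.7  38.4  -0.5 641.7  54.4  30.
[... 1534 characters left out ...]
7] ((621.3139038085938, 11.002182006835938), (123.43802642822266, 23.388896942138672), 79.11885833740234)
blue 529 [638.4 -24.8  39.1] [595.1 -59.1  29.1 661.9  16.4  41.6] ((627.6041870117188, -21.140892028808594), (80.74546813964844, 67.61173248291016), 85.5065689086914)
handle? [231.5 234.2] 129 [612.7 -32.5  99.7] ((610.9523315429688, -30.12437629699707), (36.92164993286133, 22.0806941986084), 88.00723266601562)
bin? [252.7 153.1] 438 66.64860086277568 ((457.2349853515625, 335.0336608886719), (164.64401245117188, 162.4487762451172), 81.55908966064453)
bin? [309.8 150.2] 64 66.37562376497998 ((613.3283081054688, 438.180419921875), (35.20457458496094, 70.68553161621094), 39.32468032836914)
```

Emit:
{"method": "drive_tool", "body": {"plan": [[[-1, 13, -29, 0, 1.2], [-1, 13, -29, 0, 1.2], [-1, 13, -29, 0, 1.2], [-1, 13, -29, 0, 1.2], [-1, 13, -29, 0, 1.2], [-1, 13, -29, 0, 1.2], [-1, 13, -29, 0, 1.2], [-1, 13, -29, 0, 1.2], [-1, 13, -29, 0, 1.2], [-1, 13, -29, 0, 1.2], [-1, 13, -29, 0, 1.2], [-1, 13, -29, 0, 1.2], [-1, 13, -29, 0, 1.2], [-1, 13, -29, 0, 1.2], [-1, 13, -29, 0, 1.2], [-1, 13, -29, 0, 1.2], [-1, 13, -29, 0, 1.2], [-1, 13, -29, 0, 1.2], [-1, 13, -29, -10, 1.2], [-1, 13, -29, -10, 0]]]}}

```text
clock: 1.77
position: [458.7, 11.2, 211.4]
ee_rot: [0.999, 0.038, 0.001, -0.0]
contact_force: [0.5, 0.9, -0.4]
gripper_width: 85.3
grasp_force: 0.0
```

Emit:
{"method": "drive_tool", "body": {"plan": [[[-1, 0, 2.5, -30, 0], [-1, 0, 0, -35, 0], [-1, 0, 0, -35, 0], [-1, 0, 0, -35, 0], [-1, 0, 0, -25, 0], [-1, 0, 0, -15, 0], [-1, 0, 0, -8, 0], [-1, 0, 0, -5, 0], [-1, 0, 0, 0, 0], [1, 0, 0, 0, 0], [1, 0, 0, 0, 0], [1, 0, 0, 0, 0], [1, 0, 0, 0, 0], [1, 0, 0, 0, 0], [1, 0, 0, 0, 0], [1, 0, 0, 0, 0], [1, 0, 0, 0, 0]]]}}

```text
clock: 3.18
position: [458.6, 15.4, 24.1]
ee_rot: [0.999, 0.038, 0.001, -0.0]
contact_force: [-1.7, 1.1, 5.9]
gripper_width: 20.5
grasp_force: 59.2
```

Emit:
{"method": "drive_tool", "body": {"plan": [[[1, 0, 0, 20, 0], [1, 0, 0, 35, 0], [1, 0, 0, 35, 0], [1, 0, 15, 30, 0], [1, -3, 30, 10, 0], [1, -3, 30, 0, 0], [1, -3, 30, 0, 0], [1, -3, 30, 0, 0], [1, -3, 30, 0, 0], [1, -3, 30, 0, 0], [1, -3, 30, 0, 0], [1, -3, 30, 0, 0], [1, 0, 30, 0, 0], [1, 0, 25, 0, 0], [1, 0, 10, 0, 0], [1, 0, 0, -30, 0], [1, 0, 0, -35, 0], [1, 0, 0, -25, 0], [1, 0, 0, -8, 0], [1, 0, 0, 0, 0]]]}}

```text
clock: 4.85
position: [433.2, 333.5, 53.2]
ee_rot: [0.999, 0.037, -0.002, 0.002]
contact_force: [-0.1, 0.0, 0.1]
gripper_width: 20.3
grasp_force: 58.8
```

Emit:
{"method": "drive_tool", "body": {"plan": [[[-1, 0, 0, 0, 0], [-1, 0, 0, 0, 0], [-1, 0, 0, 0, 0], [-1, 0, 0, 0, 0], [-1, 0, 0, 0, 0], [-1, 0, 0, 0, 0], [-1, 0, 0, 30, 0], [-1, 0, 0, 35, 0], [-1, 0, 0, 35, 0], [-1, 0, -10, 10, 0], [-1, 8, -30, 0, -2.4], [-1, 8, -30, 0, -2.4], [-1, 8, -30, 0, -2.4], [-1, 8, -30, 0, -2.4], [-1, 8, -30, 0, -2.4], [-1, 8, -30, 0, -2.4], [-1, 8, -30, 0, -2.4], [-1, 8, -30, 0, -2.4], [-1, 8, -30, 0, -2.4], [-1, 8, -30, 0, -2.4]]]}}

```text
clock: 6.52
position: [514.2, 23.6, 165.4]
ee_rot: [0.985, -0.172, 0.0, -0.0]
contact_force: [0.5, 0.8, -0.2]
gripper_width: 85.8
grasp_force: 0.0
```

Emit:
{"method": "drive_tool", "body": {"plan": [[[-1, 6, -21, 0, 0], [-1, 0, 0, -35, 0], [-1, 0, 0, -35, 0], [-1, 0, 0, -30, 0], [-1, 0, 0, -20, 0], [-1, 0, 0, -12, 0], [-1, 0, 0, -7, 0], [-1, 0, 0, -3, 0], [-1, 0, 0, 0, 0], [1, 0, 0, 0, 0], [1, 0, 0, 0, 0], [1, 0, 0, 0, 0], [1, 0, 0, 0, 0], [1, 0, 0, 0, 0], [1, 0, 0, 0, 0], [1, 0, 0, 0, 0], [1, 0, 0, 0, 0]]]}}

```text
clock: 7.93
position: [520.7, 4.3, 24.0]
ee_rot: [0.985, -0.171, 0.001, -0.0]
contact_force: [-0.3, -0.1, 6.3]
gripper_width: 20.1
grasp_force: 60.0
```

Emit:
{"method": "drive_tool", "body": {"plan": [[[1, 0, 0, 20, 0], [1, 0, 0, 35, 0], [1, 0, 0, 35, 0], [1, 0, 15, 30, 0], [1, -4, 30, 10, 0], [1, -4, 30, 0, 0], [1, -4, 30, 0, 0], [1, -4, 30, 0, 0], [1, -4, 30, 0, 0], [1, -4, 30, 0, 0], [1, -4, 30, 0, 0], [1, -4, 30, 0, 0], [1, -4, 30, 0, 0], [1, -4, 30, 0, 0], [1, 0, 16, 0, 0], [1, 0, 0, -30, 0], [1, 0, 0, -35, 0], [1, 0, 0, -20, 0], [1, 0, 0, -8, 0], [1, 0, 0, 0, 0]]]}}

```text
clock: 9.6
position: [479.3, 333.8, 57.9]
ee_rot: [0.985, -0.171, -0.001, 0.002]
contact_force: [0.1, -0.5, -0.5]
gripper_width: 20.1
grasp_force: 59.3
```

Emit:
{"method": "drive_tool", "body": {"plan": [[[-1, 0, 0, 0, 0], [-1, 0, 0, 0, 0], [-1, 0, 0, 0, 0], [-1, 0, 0, 0, 0], [-1, 0, 0, 0, 0], [-1, 0, 0, 0, 0], [-1, 0, 0, 30, 0], [-1, 0, 0, 35, 0], [-1, 0, 0, 35, 0], [-1, 0, -10, 35, 0], [-1, 5, -30, 30, -7], [-1, 5, -30, 0, -7], [-1, 5, -30, 0, -7], [-1, 5, -30, 0, -7], [-1, 5, -30, 0, -7], [-1, 5, -30, 0, -7], [-1, 5, -30, 0, -7], [-1, 5, -30, 0, -7], [-1, 5, -30, 0, -7], [-1, 0, 0, 0, -7]]]}}

```text
clock: 11.27
position: [525.0, 52.0, 224.8]
ee_rot: [-0.705, 0.709, -0.0, -0.0]
contact_force: [0.0, 0.9, -0.1]
gripper_width: 85.4
grasp_force: 0.0
```

```bash
python3 - <<'E'
from h import *
np.set_printoptions(precision=1,suppress=True)
a,_=grab('top','t1');b,_=grab('scene','s1')
A=cv2.resize(a[155:275,150:350],None,fx=4,fy=4,interpolation=2)[:,:800]
cv2.imwrite('pics/c1.png',A[:,:,::-1])
# tester yaw from deck-side edges in the first top picture: deck top right edge and near edge
pts=[at_z('top',u,v,20) for u,v in((287.8,258.5),(339.3,255),(330.5,165),(283,160))]
for p in pts: print(p)
for i,j in((0,1),(2,1),(3,0)):
    d=pts[i]-pts[j]; print(np.degrees(np.arctan2(d[1],d[0])))
E
```

```text
[384.2  61.9  20. ]
[375.8 -88.6  20. ]
[ 647.3 -104.3   20. ]
[680.   37.4  20. ]
86.8204405832967
-3.310756065522907
-4.7325555830818775
```

View pics/c1.png

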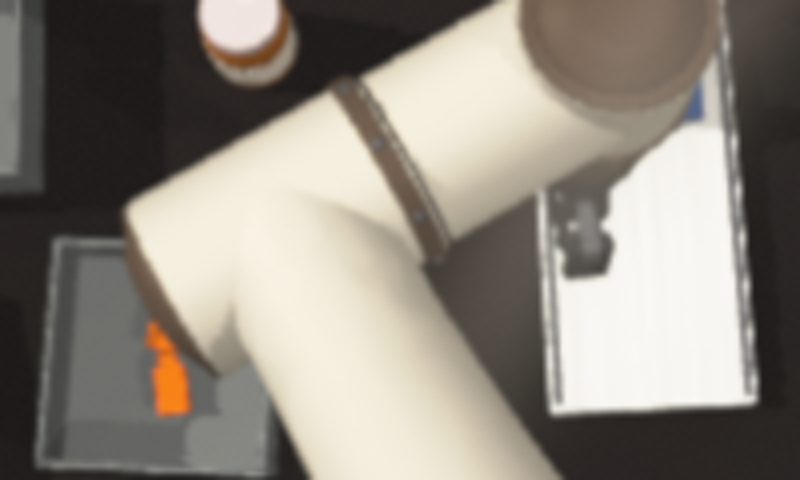

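Emit:
{"method": "drive_tool", "body": {"plan": [[[-1, 22, -21, 0, -3], [-1, 22, -21, 0, 0], [-1, 22, -21, 0, 0], [-1, 21, -20, -20, 0], [-1, 0, 0, -30, 0], [-1, 0, 0, -30, 0], [-1, 0, 0, -10, 0], [-1, 0, 0, 0, 0]]]}}

```text
clock: 12.03
position: [610.2, -26.6, 131.4]
ee_rot: [-0.691, 0.723, 0.002, -0.003]
contact_force: [-1.1, -0.1, 0.4]
gripper_width: 85.5
grasp_force: 0.0
```

```bash
python3 - <<'E'
from h import *
b,_=grab('scene','s2')
A=cv2.resize(b[130:290,150:330],None,fx=4.2,fy=3.75,interpolation=2)
cv2.imwrite('pics/c2.png',A[:,:,::-1])
E
```

```text
(no output)
```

View pics/c2.png

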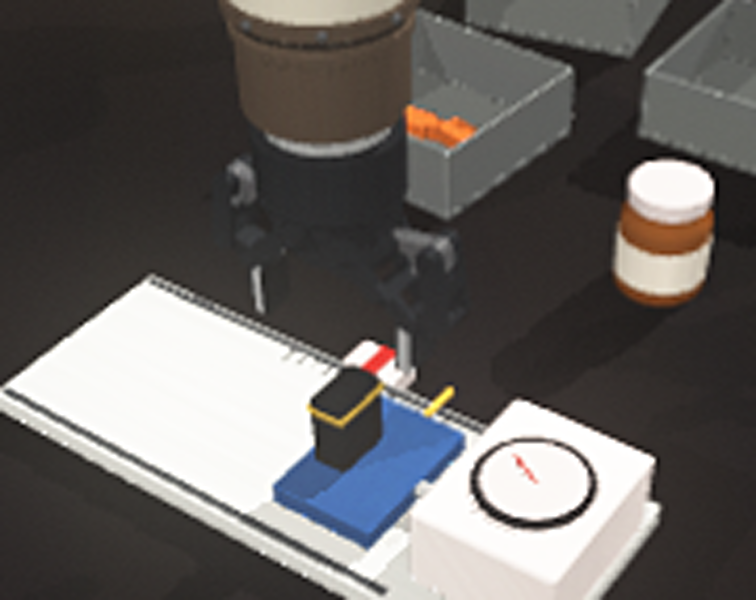

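The stubs are in the bin (orange around (440,128) in the crop), and the open fingers straddle the handle along x.

Emit:
{"method": "drive_tool", "body": {"plan": [[[-1, 2, -4.5, 0, -0.5], [-1, 0, 0, -25, 0], [-1, 0, 0, -25, 0], [-1, 0, 0, -18, 0], [-1, 0, 0, -8, 0], [-1, 0, 0, 0, 0], [1, 0, 0, 0, 0], [1, 0, 0, 0, 0], [1, 0, 0, 0, 0], [1, 0, 0, 0, 0], [1, 0, 0, 0, 0], [1, 0, 0, 0, 0], [1, 0, 0, 0, 0], [1, 0, 0, 0, 0]]]}}

```text
clock: 13.25
position: [610.7, -31.7, 59.3]
ee_rot: [-0.686, 0.728, 0.002, -0.002]
contact_force: [-9.3, 1.6, 8.9]
gripper_width: 23.8
grasp_force: 60.2
```

Emit:
{"method": "drive_tool", "body": {"plan": [[[1, -4, 0.2, 0, 0], [1, -8, 0.5, 0, 0], [1, -8, 0.4, 0, 0], [1, -8, 0.5, 0, 0], [1, -8, 0.4, 0, 0], [1, -8, 0.5, 0, 0], [1, -6, 0.3, 0, 0], [1, 0, 0, 0, 0], [1, 0, 0, 0, 0]]]}}

```text
clock: 14.0
position: [566.7, -28.4, 59.3]
ee_rot: [-0.687, 0.727, -0.002, 0.002]
contact_force: [7.9, -1.0, -4.0]
gripper_width: 23.3
grasp_force: 60.2
```

```bash
python3 - <<'E'
from h import *
b,_=grab('scene','s3');a,_=grab('top','t3')
A=cv2.resize(b[195:265,195:285],None,fx=8,fy=8,interpolation=2)
cv2.imwrite('pics/c3.png',A[:,:,::-1])
B=cv2.resize(a[155:225,260:330],None,fx=8,fy=8,interpolation=2)
cv2.imwrite('pics/c3t.png',B[:,:,::-1])
E
```

```text
(no output)
```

View pics/c3.png

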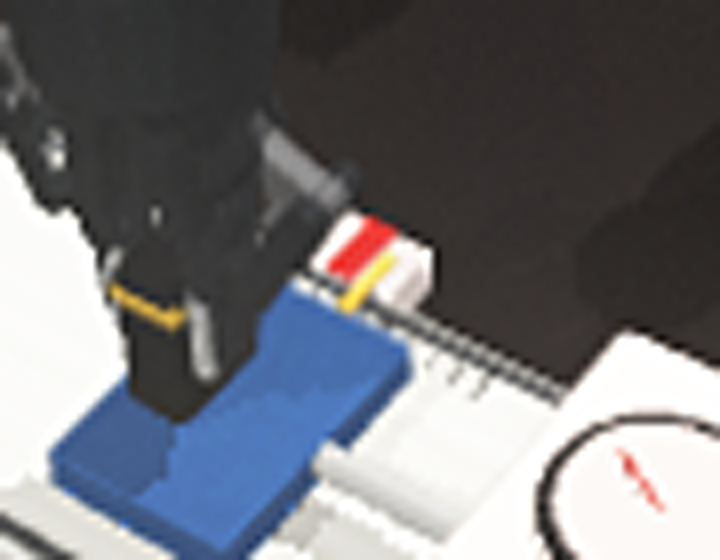

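View pics/c3t.png

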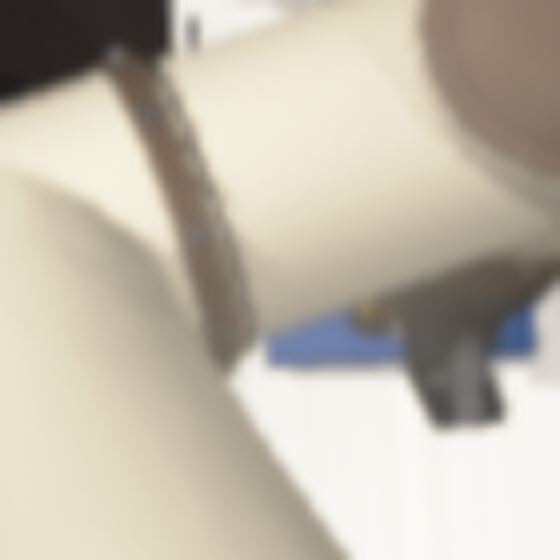

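The pointer is just short of the band. It is yellow, with its tip at crop (388,260), and the band's middle runs from (380,224) to (343,268). The top view is blocked by the arm.

```bash
python3 - <<'E'
from h import *
np.set_printoptions(precision=1,suppress=True)
y=np.radians(-3.2);ex=np.array([np.cos(y),np.sin(y),0])
W,p,ok=cloud('scene','s3');h=cv2.cvtColor(p,cv2.COLOR_RGB2HSV);H,S,V=[h[...,i].astype(int) for i in range(3)]
roi=np.zeros(H.shape,bool);roi[220:236,234:252]=1
for nm,m,z0 in(('red',((H<6)|(H>174))&(S>120)&(V>110),19),('yel',(H>20)&(H<34)&(S>100)&(V>120),23)):
    v,u=np.nonzero(m&roi);q=W[m&roi];print(nm,len(u),u.min(),u.max(),v.min(),v.max(),'depth',np.median(q,0),'along',np.median(q@ex),np.mean(q@ex))
    for z in(z0-2,z0,z0+3):
        P=np.array([at_z('scene',a,b,z) for a,b in zip(u,v)]);print(z,'along',(P@ex).mean(),np.ptp(P@ex),P.mean(0),P[:,1].max())
E
```

```text
red 28 236 244 222 229 depth [572.7  66.3  20.6] along 567.8611696583462 567.7238578695363
17 along 566.3672508385113 9.284108640037857 [571.1  68.8  17. ] 82.10721228693382
19 along 567.5120364321016 9.25737448806592 [572.2  67.2  19. ] 80.46793823223794
22 along 569.229214822487 9.217273260108414 [573.7  64.8  22. ] 78.00902715019407
yel 17 237 243 227 233 depth [586.4  44.4  27.9] along 582.8933537612542 582.7962590487256
21 along 579.4440590813632 6.740579115730043 [583.1  49.8  21. ] 64.02888303494245
23 along 580.5576022449267 6.721056779261744 [584.2  48.3  23. ] 62.432472701918016
26 along 582.2279169902722 6.691773274559523 [585.7  46.   26. ] 60.0378572023813
```

Emit:
{"method": "drive_tool", "body": {"plan": [[[1, -4, 0.2, 0, 0], [1, -5, 0.3, 0, 0], [1, -4, 0.2, 0, 0], [1, -1, 0.1, 0, 0], [1, 0, 0, 0, 0], [1, 0, 0, 0, 0], [1, 0, 0, 0, 0], [1, 0, 0, 0, 0], [1, 0, 0, 0, 0], [1, 0, 0, 0, 0]]]}}

```text
clock: 14.93
position: [553.8, -27.4, 59.3]
ee_rot: [-0.687, 0.727, -0.002, 0.003]
contact_force: [10.3, 0.5, -4.3]
gripper_width: 23.5
grasp_force: 60.6
```

```bash
python3 - <<'E'
from h import *
b,_=grab('scene','s4');a=np.load('pics/s1.npz')['p']
A=cv2.resize(b[195:265,195:285],None,fx=8,fy=8,interpolation=2)
cv2.imwrite('pics/c4.png',A[:,:,::-1])
s=read_state();print(s['position'],s['contact_force'],s['grasp_force'],s['joint_vel'])
y=np.radians(-3.2);ex=np.array([np.cos(y),np.sin(y),0])
h=cv2.cvtColor(b,cv2.COLOR_RGB2HSV);H,S,V=[h[...,i].astype(int) for i in range(3)]
roi=np.zeros(H.shape,bool);roi[216:236,224:252]=1
for z in (21,23,26):
  v,u=np.nonzero(roi&(H>20)&(H<34)&(S>100)&(V>120));print(len(u),np.mean([at_z('scene',i,j,z)@ex for i,j in zip(u,v)]))
W,p,ok=cloud('scene','s4');h=cv2.cvtColor(p,cv2.COLOR_RGB2HSV);m=(h[...,0]>6)&(h[...,0]<19)&(h[...,1]>130)&(W[...,1]>240)&(W[...,1]<430)&(W[...,0]<560)&(W[...,0]>360);print(m.sum(),W[m].min(0),W[m].max(0))
E
```

```text
[553.80584695 -27.39491389  59.24178918] [10.20299548 -0.0547297  -3.95134462] 60.607364773750305 [-7.48890005e-04 -4.40632970e-04 -2.33096407e-03  4.60258966e-04
 -4.87196118e-04  7.51032571e-05]
15 566.1337230245871
15 567.2858161190311
15 569.0139557606971
129 [418.18699716 250.46799496   4.73713226] [525.43388258 352.35134832  73.44665938]
```

View pics/c4.png

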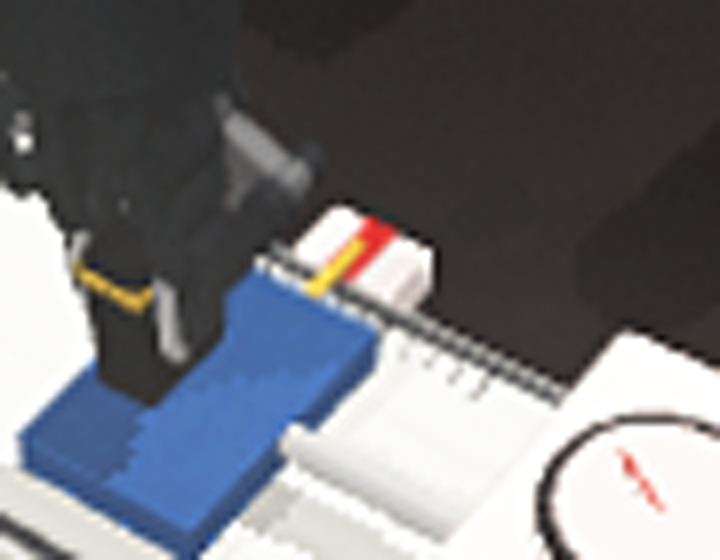

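```bash
python3 - <<'E'
from h import *
np.set_printoptions(precision=0,suppress=True)
W,p,ok=cloud('scene','s4');h=cv2.cvtColor(p,cv2.COLOR_RGB2HSV);m=(h[...,0]>6)&(h[...,0]<19)&(h[...,1]>130)&(h[...,2]>100)&(W[...,1]>240)&(W[...,1]<430)&(W[...,0]<560)&(W[...,0]>360)
n,l,st,c=cv2.connectedComponentsWithStats(m.astype(np.uint8))
for i in range(1,n):
    if st[i,4]>5: q=W[l==i];print(st[i,4],c[i],np.percentile(q,[5,50,95],axis=0).tolist())
B=cv2.resize(p[120:200,210:295],None,fx=7,fy=7,interpolation=2);cv2.imwrite('pics/c5.png',B[:,:,::-1])
E
```

```text
129 [252. 163.] [[422.5810587402992, 324.88892131512137, 8.397547780954074], [452.86947614933973, 332.3334785266379, 20.124770313864033], [487.7636531511264, 345.29378734908187, 23.58417279049186]]
```

View pics/c5.png

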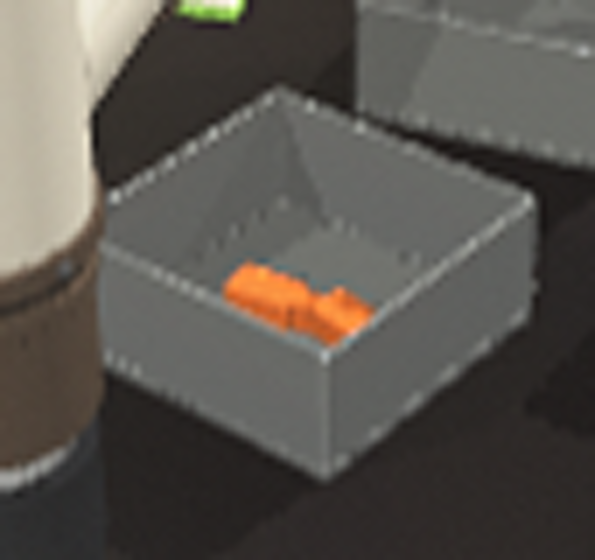

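Both stubs lie flat in the bin (crop (265,290) and (340,315)), and the pointer is over the band with the grip at 60 N. I'm handing it in.

```bash
python3 -c "
from bench import *
print(job_done())"
```

```text
the job is handed in; nothing more can be done
None
```

I handed the job in with both stubs lying in the bin and the gripper still holding the carriage with its pointer over the red band, within about 2 mm of its middle by my camera measurements; the hand-in gave no verdict.

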